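# Load a vial rack and run it into the reader with the jog stick

## Robot

A 7-joint arm with a two-finger parallel gripper is mounted at the origin on the work surface. World frame = base frame: x ahead of the robot, y to its left, z up, the work surface at z = 0. Lengths are in m, angles in rad, forces in N, time in s.
With the tool pointing down it reaches from about 0.4 to 0.85 m from the base axis. Payload 10.4 kg.
Tool frame: the origin (TCP) lies at the very end of the fingers, on their centre line; the grasp point (between the pads) lies 19 mm behind it; z points along the fingers, y is the line along which they close (so a half turn about z gives the same grasp; the last joint's range is limited). The gripper opens to 85 mm and grips with 20 to 120 N. Pads are 22 mm wide; open, the fingers measure 114 mm over their backs; the gripper's body (76 mm by 85 mm) begins 54 mm behind the grasp point. The pads swing forward as they close: fully open they stand 13 mm farther back than shut.
Start: joints at [-1.164, 0.332, -0.065, 1.46, 0.022, 1.35, -0.088], TCP at [0.26, 0.568, 0.231] pointing down, gripper open.
Joint ranges: [-2.6, 2.6], [-0.5, 2.12], [-1.47, 1.34], [0.16, 2.42], [-1.27, 4.41], [0.06, 2.06], [-2.6, 2.6]. Speed limits (rad/s): [2.22, 2.22, 2.79, 2.79, 3.14, 3.14, 3.14].

## Interface

Orientations are given as a unit quaternion [x, y, z, w].
In Python, from workcell import * gives the robot as it stands.
- The arm moves only by the tool step_arm, never from a script. Its argument "commands" is one flat list of numbers, 7 for each row, row after row: the finger opening in mm, from 0 to 85.4, then the shift along the world's x, y, z as a fraction of full scale, then the turn, a rotation vector about the world's x, y, z as a fraction of full scale. A call has exactly 10 rows; each row is the pose to reach, as a shift and turn from the pose commanded when the call began, turning the shorter way round; what a row does not reach only later rows make up. Full scale, the value 1, is 0.6 m for a shift and pi rad for a turn. A row lasts 1/8 s, in which the tool goes at most 62.5 mm and 10.7 degrees, less where a joint would pass 70% of its speed; a pose out of reach is approached as far as the arm can. A call with a number of a shift or a turn outside -1 to 1 is refused whole. A call with a gripper value outside its range is refused whole. The fingers move at their own pace and stop on an object; "squeeze" is the grip in N (left out, the last holds). Time passes only in rows, so rows that repeat a pose let the fingers close, or fill a call up. It gives the time, the measured TCP pose, the force, the opening and the grip force at its end, in the units of the state.
- get_obs(): the state, without advancing time (a new reading comes with each control period).
- camera(name): name is "side" or "top"; returns the picture (384x512x3 uint8, red, green, blue); there is no depth.
- camera_params(name): a dict with "mtx" (3x3 intrinsics, pixels), "extrinsics" (4x4, takes a point from world to camera coordinates). Camera axes: x right, y down, z forward; pixel columns grow to the right and rows downward; lengths in m; the calibration is good to about 2 mm. A picture is of the moment at which its call begins. camera_params takes no time and is no camera call.
- hand_in(): hands the job in; it is judged then, once.
The state is a dict: "clock": time; "joint_pos": joint angles; "joint_velocities": joint speeds; "tau": joint torques, N m; "position": TCP position; "ee_rot": TCP orientation; "ft_force": force on the tool from outside, world axes, zero at the start; "torque": the same for the moment, N m; "grip_width": opening from 0.0 (shut) to 1.0 (fully open); "grasp_force": force on a finger pad.
Only numpy, scipy, OpenCV 4.12 (cv2) and the standard library are available. Lean on these libraries where they do the work, as an engineer would, in place of code of your own. Each camera call takes 0.05 s, during which the arm holds its last target. There are 200 camera calls.

## Task

Take the blue-capped vial rack out of its dock, stand it on the green mat and let go, then take it across its other pair of sides and stand it in the loader's open bay (blue patch) between the ram and the bolt, and let go. Lift the red bolt knob clear of its cheek and pull the bolt fully out; with the bolt out, tilt the joystick all the way towards its green arrow and hold it there for about a second, so that the ram pushes the rack into the station, then let the stick spring back. Keep the rack upright and leave the orange-capped rack, the two bottles and the loose blue cap where they are.

Things in the scene. Friction and masses are not known exactly. Their poses are not given: they have to be found in the camera images.
- rack_blue_mid (a point): Centre of the body of the loose vial rack with BLUE caps: white block 50 mm along its own x, 60 mm along its own y, 58 mm tall (this point 29 mm above its underside), z up, about 0.25 kg; blue band round its foot, six blue caps standing 10 mm above its top. It starts in its dock.
- rack_orange_mid (a point): Centre of an identical rack with ORANGE caps, in an identical dock. Leave it.
- dock (a point): Centre, on the bench, of the fixed aluminium dock of the blue-capped rack (the docks may be swapped about): floor 6 mm thick, two cheeks 50 mm high along the rack's own y faces (about 4 mm gap), the rack's own x faces open, so there it can be gripped only across its 50 mm width (along its x).
- mat (a point): Centre of the top of the green mat lying fixed on the bench, 100 mm square, 2 mm thick.
- loader: White loader fixed on the bench; origin on the bench under the bay's centre, z up, x across the lane (bolt on the -x side, towards the robot), y along the lane. Lane 58 mm wide (x -29 to +29 mm), walls 12 mm thick and 50 mm high on both sides, floor 6 mm above the bench, end stop at y = -128 mm. The ram's housing covers the lane from y = +85 to +295 mm, 64 mm high.
- ram_face (a point): Middle of the rubber-faced ram that pushes along the lane towards the loader's -y; 62 mm on the +y side of the bay's centre at rest, 28 mm above the bench; plate 36 mm high. It comes forward up to about 118 mm and goes back with the stick.
- bay (a point): Centre of the bay's floor (blue patch), 6 mm above the bench. Because of the lane walls the rack can be held here only along the lane, across its 60 mm length; its own y lies along the lane, either way round.
- station (a point): Centre of the station's floor (green patch), 95 mm along the lane from the bay on the loader's -y side, 6 mm above the bench. A reader head 60 mm high stands behind it (loader x +45 to +145 mm, y -130 to -70 mm).
- bolt_knob (a point): Centre of the bolt's red ball knob, 24 mm across, at the end of the handle: 60 mm from the rod's axis. With the bolt shut it lies level with the rod on its -y side, at loader x = -105 mm, y = -129 mm, 40 mm above the bench. The handle swings up about the rod.
- bolt_handle (a joint): Swing of the handle about the rod, rad: 0 lying level, 1.5 almost upright; it falls back by its weight. A steel cheek beside it (top 50 mm above the bench, loader x -129 to -114 mm, y -103 to -91 mm) stops the bolt from being drawn until the handle is lifted beyond about 0.6 rad.
- bolt (a joint): Travel of the bolt, m: 0 shut, 0.040 fully out; drawn along the loader's -x against about 1 N. Its rod, 14 mm thick along x at loader y = -69 mm, 40 mm above the bench, reaches half across the lane and stops the rack until drawn.
- joystick: Grey joystick box fixed on the bench, 120 mm square and 45 mm high; origin on the bench under its centre, z up. The green arrow is on its top on its -y side; the white bar is on its +y side.
- stick_knob (a point): Centre of the joystick's black knob, about 32 mm across and 40 mm tall, on a 12 mm rod; 100 mm above the pivot, which lies 50 mm above the bench in the middle of the box.
- stick (a joint): Tilt of the stick along the arrow, rad: 0 upright, positive towards the green arrow (the box's -y), 0.42 at the stop. A spring brings it back to 0. It drives the ram: the ram comes forward 0.28 m per rad of tilt (118 mm at the stop), and goes back if the stick is tilted the other way (stop at -0.30). Tilting it fully takes up to about 12 N at the knob.
- grip (a joint): Sideways tilt of the stick, rad: 0 upright, positive towards the box's +x; spring-centred, does nothing.
- solvent_bottle: Amber glass bottle with a blue cap, 72 mm across, 160 mm tall, loose; origin under its foot. Leave it.
- wash_bottle: White bottle with a red cap, 66 mm across, 150 mm tall, loose; origin under its foot. Leave it.
- bottle_cap: Blue screw cap 40 mm across, 16 mm tall, loose on the bench; origin under it. Leave it.
Mind the look-alikes: they are no part of the job. Several things look just like the part that bears mat: the one meant starts farthest from the robot's base.

How it is judged:
By the outcome, as a careful person would: the job done as asked, in the order asked, and still so for the second after the job is handed in, with the robot touching nothing.
It also fails if it takes over 67 s, if anything falls off the work surface, if the arm or the gripper's body presses on something with over 40 N, if the wrist force passes 120 N, or if a joint passes its speed limit or range.

## Working session

There is one attempt and no reset: what is moved stays moved. The work goes in short steps, Python scripts to look and compute and a tool call to move; the robot and the scene stay as the last step left them, time stands still between calls to the robot, and variables do not carry over. Pictures are saved under pics/ and viewed, at most 10 in all, crops included, and the job is handed in when it is done.

Besides the shell and the picture viewer there is one more tool, called after "Call:" as name(argument=value, ...) on one line, values as JSON. step_arm: Moves the arm, as the interface text tells. Its arguments: {"type":"object","properties":{"commands":{"type":"array","items":{"type":"number"}},"squeeze":{"type":"number"}},"required":["commands"]}

```bash
ls; mkdir -p pics; python3 - <<'E'
from workcell import *
import cv2,numpy as np
o=get_obs();print({k:np.round(v,3) for k,v in o.items()})
for n in("side","top"):
    im=camera(n);cv2.imwrite(f"pics/{n}0.png",im[:,:,::-1]);p=camera_params(n);print(n,np.round(p["mtx"],1).tolist(),np.round(p["extrinsics"],3).tolist())
a=[cv2.imread(f"pics/{n}0.png") for n in("side","top")]
for n,i in zip(("side","top"),a): cv2.imwrite(f"pics/{n}0b.png",cv2.resize(i,(800,600),interpolation=cv2.INTER_CUBIC))
E
```

```text
pics
{'clock': np.float64(0.0), 'joint_pos': array([-1.164,  0.333, -0.065,  1.461,  0.022,  1.35 , -0.088]), 'joint_velocities': array([ 0.002, -0.001,  0.001,  0.003, -0.   ,  0.001, -0.   ]), 'tau': array([-1.0000e-03, -6.2546e+01,  4.9000e-02, -3.9161e+01,  1.6000e-02,
        1.0000e-02, -0.0000e+00]), 'position': array([0.26 , 0.568, 0.231]), 'ee_rot': array([ 0.213,  0.977, -0.001, -0.   ]), 'ft_force': array([ 0.168, -0.832, -0.442]), 'torque': array([-0.031,  0.004, -0.045]), 'grasp_force': np.float64(0.0), 'grip_width': np.float64(0.999)}
side [[493.7, 0.0, 253.2], [0.0, 493.7, 194.4], [0.0, 0.0, 1.0]] [[0.947, -0.32, -0.022, -0.408], [-0.212, -0.575, -0.79, 0.223], [0.241, 0.753, -0.612, 1.445], [0.0, 0.0, 0.0, 1.0]]
top [[453.0, 0.0, 251.2], [0.0, 453.0, 181.1], [0.0, 0.0, 1.0]] [[0.005, -1.0, -0.002, 0.026], [-0.988, -0.005, -0.153, 0.447], [0.153, 0.003, -0.988, 1.256], [0.0, 0.0, 0.0, 1.0]]
```

View pics/top0b.png

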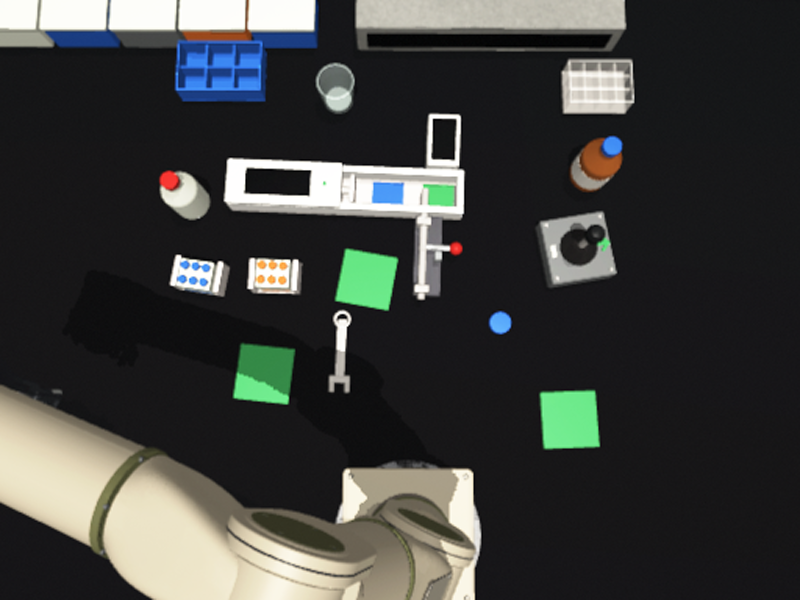

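View pics/side0b.png

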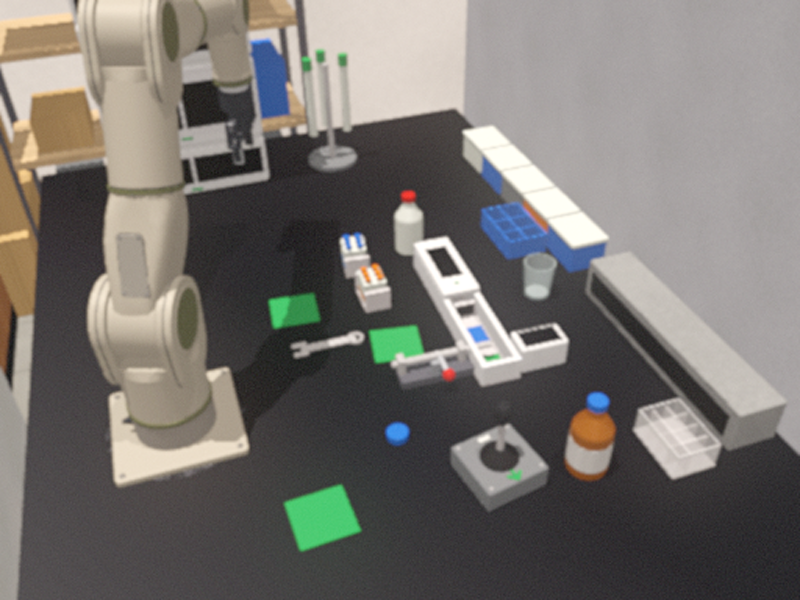

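The top view (800×600) shows the blue-capped rack at (197,273), and its look-alike with orange caps at (273,273). The green mats are at (367,280), (264,374) and (570,418); the one farthest from the base is (367,280). The bay's blue patch is at (388,193), the station at (440,195), the bolt knob at (456,248), the stick knob at (595,233) and the arrow at (605,244).

```bash
cat > h.py <<'E'
from workcell import *
import cv2,numpy as np
def cast(n,uv,z):
    p=camera_params(n);E=np.array(p["extrinsics"]);R,t=E[:3,:3],E[:3,3]
    uv=np.atleast_2d(uv).astype(float);d=np.c_[uv,np.ones(len(uv))]@np.linalg.inv(p["mtx"]).T@R
    c=-R.T@t;return c+d*((z-c[2])/d[:,2])[:,None]
def blobs(im,lo,hi,amin=4,roi=None):
    m=cv2.inRange(cv2.cvtColor(im,cv2.COLOR_RGB2HSV),lo,hi)
    if roi: x0,y0,x1,y1=roi;k=np.zeros_like(m);k[y0:y1,x0:x1]=255;m&=k
    n,l,s,c=cv2.connectedComponentsWithStats(m)
    return [(c[i],s[i,4],cv2.minAreaRect(np.argwhere(l==i)[:,::-1].astype(np.float32))) for i in range(1,n) if s[i,4]>=amin]
BLUE=((100,120,60),(125,255,255));GREEN=((55,120,60),(80,255,255));RED=((0,150,80),(6,255,255));ORANGE=((8,130,100),(20,255,255))
E
python3 - <<'E'
from h import *
np.set_printoptions(precision=4,suppress=True)
T=cv2.imread("pics/top0.png")[:,:,::-1].copy();S=cv2.imread("pics/side0.png")[:,:,::-1].copy()
for nm,c,z,roi in(("bluecaps",BLUE,.074,(105,160,150,190)),("orangecaps",ORANGE,.074,(155,160,195,190)),("bay",BLUE,.006,(230,110,265,135)),("mat",GREEN,.002,(200,150,270,210)),("station",GREEN,.006,(265,110,300,135)),("knob",RED,.04,(280,150,300,165)),("arrow",GREEN,.045,(370,140,400,170)),("bcap",BLUE,.016,(300,190,340,220))):
    for b in blobs(T,*c,roi=roi):
        print(nm,b[0],b[1],cast("top",b[0],z)[0,:2],"rect",cast("top",cv2.boxPoints(b[2]),z)[:,:2].round(3).tolist() if b[1]>60 else "")
for nm,c,z in(("blue",BLUE,.074),("red",RED,.04)):
    for b in blobs(S,*c): print("side",nm,b[0],b[1],cast("side",b[0],z)[0,:2])
# black stick knob, joystick box
g=cv2.cvtColor(T,cv2.COLOR_RGB2GRAY)
cv2.imwrite("pics/crops.png",np.hstack([cv2.resize(T[155:195,100:200,::-1],(400,160),interpolation=cv2.INTER_CUBIC),cv2.resize(T[130:190,335:405,::-1],(187,160),interpolation=cv2.INTER_CUBIC)]))
a=cv2.resize(T[92:197,100:310,::-1],(800,400),interpolation=cv2.INTER_CUBIC)
b=cv2.resize(T[130:190,335:405,::-1],(233,200),interpolation=cv2.INTER_CUBIC)
c=cv2.resize(S[245:330,280:360,::-1],(188,200),interpolation=cv2.INTER_CUBIC)
d=cv2.resize(S[205:255,245:335,::-1],(360,200),interpolation=cv2.INTER_CUBIC)
o=np.zeros((600,800,3),np.uint8);o[:400]=a;o[400:,:233]=b;o[400:,233:421]=c;o[400:,421:781]=d
cv2.imwrite("pics/crops.png",o)
E
```

```text
bluecaps [118.1053 169.    ] 19 [0.473  0.3972] rect 
bluecaps [124.6471 170.    ] 17 [0.4702 0.3789] rect 
bluecaps [131.2222 170.9444] 18 [0.4677 0.3606] rect 
bluecaps [116.1053 178.    ] 19 [0.4477 0.4015] rect 
bluecaps [123.     179.2105] 19 [0.4444 0.3822] rect 
bluecaps [129.6471 180.    ] 17 [0.4422 0.3637] rect 
orangecaps [167.1053 169.    ] 19 [0.4736 0.2613] rect 
orangecaps [173.8889 169.2778] 18 [0.4729 0.2424] rect 
orangecaps [180.6 169.6] 15 [0.4721 0.2238] rect 
orangecaps [166.2778 178.1111] 18 [0.448  0.2627] rect 
orangecaps [173.1111 178.4444] 18 [0.4472 0.2438] rect 
orangecaps [180.1111 178.7222] 18 [0.4465 0.2244] rect 
bay [247.8474 123.0723] 249 [0.6257 0.039 ] rect [[0.644, 0.068], [0.644, 0.012], [0.608, 0.012], [0.607, 0.068]]
mat [234.1312 178.3229] 1242 [0.4599 0.0781] rect [[0.419, 0.138], [0.521, 0.121], [0.502, 0.018], [0.4, 0.036]]
station [281.5404 124.202 ] 198 [ 0.6227 -0.061 ] rect [[0.642, -0.03], [0.642, -0.083], [0.602, -0.083], [0.602, -0.03]]
knob [291.3276 158.6379] 58 [ 0.5115 -0.0862] rect 
arrow [385.7333 155.3333] 30 [ 0.5213 -0.3547] rect 
bcap [319.7348 206.0718] 181 [ 0.3783 -0.1685] rect [[0.399, -0.15], [0.399, -0.19], [0.359, -0.189], [0.358, -0.149]]
side blue [172.5019  50.1311] 793 [0.4687 1.4307]
side blue [314.4224 112.681 ] 116 [0.8804 0.5436]
side blue [338.4477 151.3757] 1416 [0.8416 0.2471]
side blue [221.4762 152.2381] 21 [0.4421 0.3911]
side blue [228.5556 151.7778] 18 [0.4673 0.385 ]
side blue [305.4286 213.4444] 63 [ 0.5904 -0.0331]
side blue [382.2515 256.5497] 171 [ 0.7152 -0.2761]
side blue [253.8702 277.0962] 208 [ 0.357  -0.2279]
side red [260.8525 125.0492] 61 [0.6613 0.5827]
side red [287.0526 239.6579] 38 [ 0.5079 -0.0894]
```

View pics/crops.png

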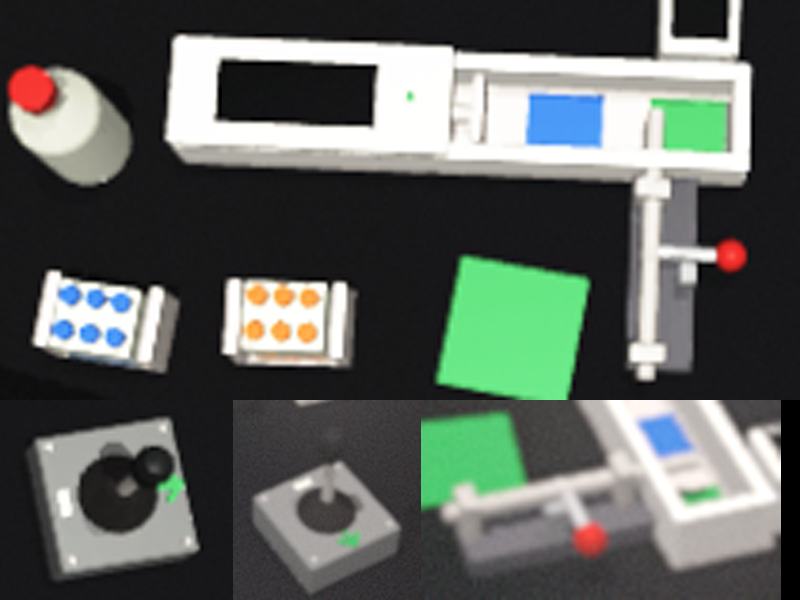

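Blue rack: body centre about (0.4575, 0.381), yaw about -8.7°. The cap spacing matches a 60 × 50 block. The crop confirms the blue caps in the left dock and the farthest mat. I'll go above the rack first.

Call:
step_arm(commands=[85, 0.329, -0.312, -0.1, 0, 0, -0.412, 85, 0.329, -0.312, -0.1, 0, 0, -0.412, 85, 0.329, -0.312, -0.1, 0, 0, -0.412, 85, 0.329, -0.312, -0.1, 0, 0, -0.412, 85, 0.329, -0.312, -0.1, 0, 0, -0.412, 85, 0.329, -0.312, -0.1, 0, 0, -0.412, 85, 0.329, -0.312, -0.1, 0, 0, -0.412, 85, 0.329, -0.312, -0.1, 0, 0, -0.412, 85, 0.329, -0.312, -0.1, 0, 0, -0.412, 85, 0.329, -0.312, -0.1, 0, 0, -0.412], squeeze=40)

```text
clock: 1.35
position: [0.4578, 0.381, 0.1713]
ee_rot: [0.758, 0.652, 0.0, 0.0]
ft_force: [0.7, 0.7, -0.1]
grip_width: 0.996
grasp_force: 0.0
```

```bash
python3 - <<'E'
from h import *
np.set_printoptions(precision=4,suppress=True)
o=get_obs();print(o["clock"],o["position"],o["ee_rot"],o["joint_pos"])
T=cv2.imread("pics/top0.png")[:,:,::-1].copy()
hsv=cv2.cvtColor(T,cv2.COLOR_RGB2HSV);v=hsv[:,:,2];s=hsv[:,:,1]
# loader outer edges by column
for c in (160,180,200,230,250,262):
    m=np.where(v[95:145,c]>110)[0]+95
    print(c,m.min(),m.max(),"far top",cast("top",(c,m.min()-.5),.05 if c>215 else .064)[0,:2],"near bottom",cast("top",(c,m.max()+.5),0)[0,:2])
# end of lane right edge top at z=.05 (y=-128-wall?), housing front edge
for b in blobs(T,(0,0,50),(179,60,200),300,(335,125,400,190)):
    r=b[2];print("joybox",b[0],b[1],r,cast("top",cv2.boxPoints(r),.045))
sub=((v<45)*255).astype(np.uint8); 
print("knob rows");print(v[138:170,366:396:2])
E
```

```text
1.35 [0.4578 0.381  0.1713] [0.7584 0.6517 0.     0.    ] [-0.9658  0.3064  0.237   1.6346 -0.0757  1.2096 -0.8637]
160 102 134 far top [0.6715 0.2901] near bottom [0.5912 0.3001]
180 102 135 far top [0.6718 0.2329] near bottom [0.5884 0.2405]
200 103 136 far top [0.6691 0.1756] near bottom [0.5856 0.181 ]
230 106 137 far top [0.6651 0.0904] near bottom [0.5829 0.0918]
250 107 138 far top [0.6624 0.0326] near bottom [0.5802 0.0324]
262 107 138 far top [ 0.6625 -0.002 ] near bottom [ 0.5803 -0.0032]
joybox [367.0883 160.2307] 1348 ((368.5, 159.0), (44.12612533569336, 44.91059494018555), 78.69007110595703) [[ 0.5604 -0.2316  0.045 ]
 [ 0.5869 -0.3586  0.045 ]
 [ 0.4611 -0.378   0.045 ]
 [ 0.4354 -0.2528  0.045 ]]
knob rows
[[102 120 155 164 171 169 170 169 183 234 129  25  24  24  25]
 [165 171 169 170 170 169 170 169 172 208 140  24  24  24  23]
 [170 170 170 170 170 171 169 170 169 169 149  25  25  25  24]
 [170 170 171 171 170 169 169 170 169 169 154  24  25  25  26]
 [166 149 150 172 171 170 171 170 168 168 158  25  24  24  24]
 [136 100 102 156 171 171 146 135 133 159 164  31  25 
[... 947 characters left out ...]
5  25]
 [ 31  33  35  42  42  36  36  33 106 167 224 176 157  25  26]
 [ 32  32  37  37  37  35  35  33 124 168 206 170 164  25  25]
 [ 31  32  34  35  35  36  34  34 148 173 178 170 166  25  25]
 [ 32  32  33  33  37  35  34  38 158 172 171 170 170  40  24]
 [ 33  34  32  33  36  35  35  59 173 172 171 171 170  60  25]
 [ 32  33  32  34  36  35  33  94 173 172 173 171 171 114  25]
 [ 33  31  32  35  37  35  43 143 173 173 172 172 170 156  25]
 [ 32  33  33  36  38  34  86 173 174 173 173 173 171 139  25]
 [ 31  32  34  37  36  46 143 173 173 174 172 173 172 148  24]
 [ 49  32  36  35  46 118 174 173 173 173 172 173 173 158  25]
 [104  86  68  78 119 175 173 173 173 174 173 173 173 166  24]]
```

Bay centre is about (0.6215, 0.0395), loader yaw about -2.1°. The knob predicted from that agrees with the measured one to 1 mm. I'll descend and grip the rack across its x.

Call:
step_arm(commands=[85, 0, 0, -0.1, 0, 0, 0, 85, 0, 0, -0.18, 0, 0, 0, 85, 0, 0, -0.22, 0, 0, 0, 85, 0, 0, -0.245, 0, 0, 0, 85, 0, 0, -0.245, 0, 0, 0, 40, 0, 0, -0.245, 0, 0, 0, 40, 0, 0, -0.245, 0, 0, 0, 40, 0, 0, -0.245, 0, 0, 0, 40, 0, 0, -0.245, 0, 0, 0, 40, 0, 0, -0.245, 0, 0, 0], squeeze=40)

```text
clock: 2.6
position: [0.4584, 0.3817, 0.0257]
ee_rot: [0.759, 0.651, 0.001, -0.0]
ft_force: [-1.4, -0.6, 6.1]
grip_width: 0.583
grasp_force: 43.5
```

Call:
step_arm(commands=[40, 0, 0, 0.05, 0, 0, 0, 40, 0, 0, 0.11, 0, 0, 0, 40, 0, 0, 0.16, 0, 0, 0, 40, 0, -0.06, 0.17, 0, 0, 0.0, 40, 0.001, -0.14, 0.17, 0, 0, 0.01, 40, 0.002, -0.23, 0.17, 0, 0, 0.02, 40, 0.003, -0.32, 0.17, 0, 0, 0.03, 40, 0.003, -0.41, 0.17, 0, 0, 0.037, 40, 0.003, -0.48, 0.17, 0, 0, 0.037, 40, 0.003, -0.504, 0.17, 0, 0, 0.037])

```text
clock: 3.85
position: [0.4594, 0.0759, 0.1265]
ee_rot: [0.721, 0.693, 0.0, -0.0]
ft_force: [0.1, 1.2, -2.7]
grip_width: 0.58
grasp_force: 42.7
```

Call:
step_arm(commands=[40, 0, 0, 0, 0, 0, 0, 40, 0, 0, -0.05, 0, 0, 0, 40, 0, 0, -0.1, 0, 0, 0, 40, 0, 0, -0.14, 0, 0, 0, 40, 0, 0, -0.165, 0, 0, 0, 40, 0, 0, -0.172, 0, 0, 0, 40, 0, 0, -0.175, 0, 0, 0, 40, 0, 0, -0.175, 0, 0, 0, 40, 0, 0, -0.175, 0, 0, 0, 40, 0, 0, -0.175, 0, 0, 0])

```text
clock: 5.1
position: [0.4598, 0.0786, 0.0216]
ee_rot: [0.72, 0.694, 0.0, 0.0]
ft_force: [0.5, -0.5, -2.6]
grip_width: 0.579
grasp_force: 42.8
```

Call:
step_arm(commands=[40, 0, 0, -0.0025, 0, 0, 0, 40, 0, 0, -0.004, 0, 0, 0, 40, 0, 0, -0.004, 0, 0, 0, 85, 0, 0, -0.004, 0, 0, 0, 85, 0, 0, -0.004, 0, 0, 0, 85, 0, 0, -0.004, 0, 0, 0, 85, 0, 0, 0.03, 0, 0, 0, 85, 0, 0, 0.09, 0, 0, 0, 85, 0, 0, 0.17, 0, 0, 0, 85, 0, 0, 0.2, 0, 0, 0])

```text
clock: 6.35
position: [0.4608, 0.0788, 0.1439]
ee_rot: [0.72, 0.694, 0.002, 0.001]
ft_force: [0.2, 0.2, -0.1]
grip_width: 0.992
grasp_force: 0.0
```

```bash
python3 - <<'E'
from h import *
np.set_printoptions(precision=4,suppress=True)
T=camera("top");cv2.imwrite("pics/t1.png",T[:,:,::-1]);S=camera("side");cv2.imwrite("pics/s1.png",S[:,:,::-1])
for b in blobs(T,*BLUE,roi=(190,130,280,215)): print(b[0],b[1],cast("top",b[0],.07)[0,:2])
for b in blobs(S,*BLUE,roi=(220,170,290,260)): print("s",b[0],b[1],cast("side",b[0],.07)[0,:2])
T0=cv2.imread("pics/top0.png")[:,:,::-1]
print("stick",cast("top",(380.8,150),.15),cast("top",(380.8,150),.16))
print(get_obs()["position"])
a=cv2.resize(T[130:220,190:310,::-1],(400,300),interpolation=cv2.INTER_CUBIC);b=cv2.resize(S[170:260,220:340,::-1],(400,300),interpolation=cv2.INTER_CUBIC)
cv2.imwrite("pics/c1.png",np.hstack([a,b]))
E
```

```text
s [256.3667 201.8667] 30 [0.4689 0.0777]
s [248.2759 203.2759] 29 [0.4425 0.0798]
stick [[ 0.513  -0.3109  0.15  ]] [[ 0.5107 -0.308   0.16  ]]
[0.4608 0.079  0.1432]
```

View pics/c1.png

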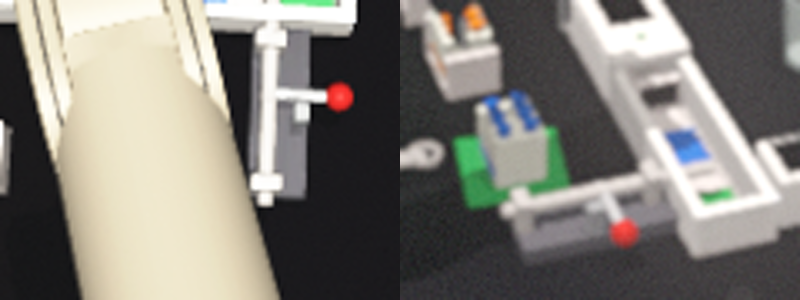

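The picture shows the rack standing upright on the far mat (crop about (515,140)), with the gripper clear. I'll turn 90° and take it across its y faces.

Call:
step_arm(commands=[85, 0, 0, 0, 0, 0, 0.06, 85, 0, 0, 0, 0, 0, 0.12, 85, 0, 0, 0, 0, 0, 0.18, 85, 0, 0, 0, 0, 0, 0.24, 85, 0, 0, 0, 0, 0, 0.3, 85, 0, 0, 0, 0, 0, 0.36, 85, 0, 0, 0, 0, 0, 0.42, 85, 0, 0, 0, 0, 0, 0.48, 85, 0, 0, -0.01, 0, 0, 0.5, 85, 0, 0, -0.04, 0, 0, 0.5])

```text
clock: 7.7
position: [0.4596, 0.0786, 0.1164]
ee_rot: [0.018, 1.0, 0.0, -0.0]
ft_force: [1.0, 0.6, 0.5]
grip_width: 0.995
grasp_force: 0.0
```

Call:
step_arm(commands=[85, 0, 0, -0.05, 0, 0, 0, 85, 0, 0, -0.1, 0, 0, 0, 85, 0, 0, -0.145, 0, 0, 0, 85, 0, 0, -0.16, 0, 0, 0, 85, 0, 0, -0.16, 0, 0, 0, 50, 0, 0, -0.16, 0, 0, 0, 50, 0, 0, -0.16, 0, 0, 0, 50, 0, 0, -0.16, 0, 0, 0, 50, 0, 0, -0.16, 0, 0, 0, 50, 0, 0, -0.16, 0, 0, 0])

```text
clock: 8.95
position: [0.4604, 0.0789, 0.0224]
ee_rot: [0.019, 1.0, 0.0, 0.001]
ft_force: [-1.1, -0.1, 7.1]
grip_width: 0.694
grasp_force: 43.8
```

Call:
step_arm(commands=[50, 0, 0, 0.05, 0, 0, 0, 50, 0, 0, 0.11, 0, 0, 0, 50, 0, 0, 0.16, 0, 0, 0, 50, 0.06, -0.015, 0.17, 0, 0, 0, 50, 0.13, -0.03, 0.17, 0, 0, 0, 50, 0.2, -0.05, 0.17, 0, 0, 0, 50, 0.25, -0.062, 0.17, 0, 0, 0, 50, 0.268, -0.066, 0.17, 0, 0, 0, 50, 0.268, -0.066, 0.17, 0, 0, 0, 50, 0.268, -0.066, 0.17, 0, 0, 0])

```text
clock: 10.2
position: [0.6195, 0.0395, 0.1233]
ee_rot: [0.018, 1.0, 0.0, -0.0]
ft_force: [0.2, -0.4, -3.0]
grip_width: 0.694
grasp_force: 45.4
```

```bash
python3 - <<'E'
from h import *
np.set_printoptions(precision=4,suppress=True)
o=get_obs();print(o["position"],o["ee_rot"])
S=camera("side");T=camera("top")
a=cv2.resize(T[80:170,190:310,::-1],(400,300),interpolation=cv2.INTER_CUBIC);b=cv2.resize(S[140:260,250:370,::-1],(400,400),interpolation=cv2.INTER_CUBIC)[50:350]
cv2.imwrite("pics/c2.png",np.hstack([a,b]))
E
```

```text
[0.6195 0.0395 0.1233] [ 0.0183  0.9998  0.0003 -0.0004]
```

View pics/c2.png

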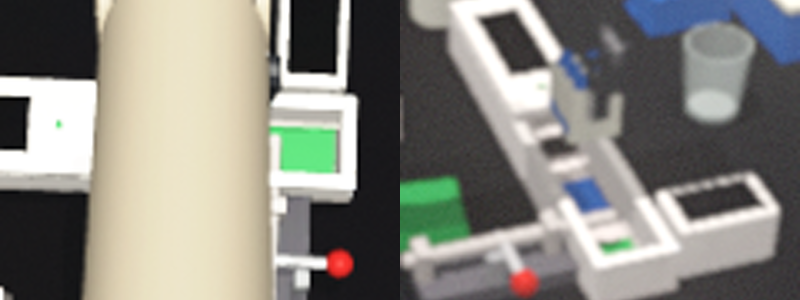

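Rack is held upright above the lane (crop about (585,100)). It needs +2 mm in x, then lowering in stages.

Call:
step_arm(commands=[50, 0.003, 0, -0.02, 0, 0, 0, 50, 0.003, 0, -0.05, 0, 0, 0, 50, 0.003, 0, -0.08, 0, 0, 0, 50, 0.003, 0, -0.1, 0, 0, 0, 50, 0.003, 0, -0.12, 0, 0, 0, 50, 0.003, 0, -0.135, 0, 0, 0, 50, 0.003, 0, -0.15, 0, 0, 0, 50, 0.003, 0, -0.155, 0, 0, 0, 50, 0.003, 0, -0.155, 0, 0, 0, 50, 0.003, 0, -0.155, 0, 0, 0])

```text
clock: 11.55
position: [0.6225, 0.039, 0.0308]
ee_rot: [0.019, 1.0, 0.0, 0.0]
ft_force: [-0.2, 0.2, -2.1]
grip_width: 0.697
grasp_force: 45.4
```

Call:
step_arm(commands=[50, 0, 0, -0.004, 0, 0, 0, 50, 0, 0, -0.0075, 0, 0, 0, 50, 0, 0, -0.0085, 0, 0, 0, 50, 0, 0, -0.0085, 0, 0, 0, 74, 0, 0, -0.0085, 0, 0, 0, 74, 0, 0, -0.0085, 0, 0, 0, 74, 0, 0, -0.0085, 0, 0, 0, 74, 0, 0, 0.03, 0, 0, 0, 74, 0, 0, 0.09, 0, 0, 0, 74, 0, 0, 0.18, 0, 0, 0])

```text
clock: 12.8
position: [0.6212, 0.039, 0.1382]
ee_rot: [0.019, 1.0, -0.0, -0.001]
ft_force: [0.7, 1.5, -0.5]
grip_width: 0.868
grasp_force: 0.0
```

Call:
step_arm(commands=[74, -0.02, -0.02, 0.01, 0, 0, -0.06, 74, -0.04, -0.05, 0.01, 0, 0, -0.12, 74, -0.07, -0.08, 0.01, 0, 0, -0.18, 74, -0.1, -0.11, 0.01, 0, 0, -0.24, 74, -0.13, -0.14, 0.01, 0, 0, -0.3, 60, -0.16, -0.18, 0.01, 0, 0, -0.36, 60, -0.182, -0.208, 0.01, 0, 0, -0.42, 50, -0.182, -0.208, 0.01, 0, 0, -0.48, 50, -0.182, -0.208, 0.01, 0, 0, -0.5, 50, -0.182, -0.208, 0.01, 0, 0, -0.5])

```text
clock: 14.05
position: [0.513, -0.0858, 0.1444]
ee_rot: [0.72, 0.694, 0.0, 0.0]
ft_force: [0.2, 0.2, 1.2]
grip_width: 0.586
grasp_force: 0.0
```

```bash
python3 - <<'E'
from h import *
np.set_printoptions(precision=4,suppress=True)
o=get_obs();print(o["position"],o["ee_rot"],o["grip_width"])
S=camera("side");T=camera("top")
cv2.imwrite("pics/t3.png",T[:,:,::-1]);cv2.imwrite("pics/s3.png",S[:,:,::-1])
for b in blobs(T,*BLUE,roi=(210,95,290,140)): print(b[0],b[1],cast("top",b[0],.074)[0,:2])
for b in blobs(S,*BLUE,roi=(270,160,330,230)): print("s",b[0],b[1],cast("side",b[0],.074)[0,:2])
a=cv2.resize(T[80:170,190:310,::-1],(400,300),interpolation=cv2.INTER_CUBIC);b=cv2.resize(S[140:260,250:370,::-1],(400,400),interpolation=cv2.INTER_CUBIC)[50:350]
cv2.imwrite("pics/c3.png",np.hstack([a,b]))
E
```

```text
[ 0.513  -0.0858  0.1444] [0.7199 0.6941 0.0001 0.0001] 0.5857971901971191
[241.1429 113.2857] 14 [0.6345 0.0574]
[247.7143 113.5   ] 14 [0.634  0.0388]
[254.5 113.5] 16 [0.634  0.0196]
[240.5 122. ] 16 [0.6091 0.059 ]
[247.4 122.4] 15 [0.608  0.0395]
[253.8462 122.4615] 13 [0.6079 0.0214]
s [325.3636 162.0227] 44 [0.768  0.2012]
s [309.5 200. ] 12 [0.6289 0.0235]
s [302.875 203.125] 8 [0.603  0.0162]
```

View pics/c3.png

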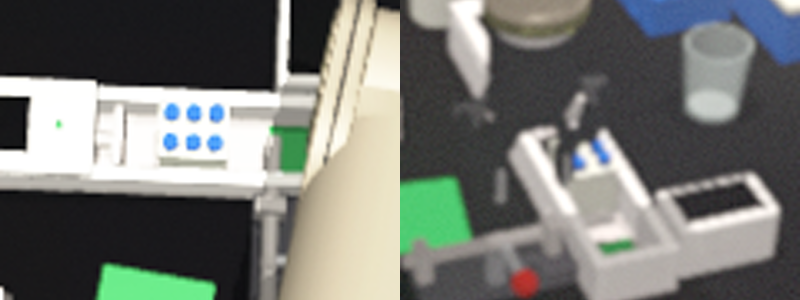

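Rack sits squarely in the bay: the six caps centre on (0.621, 0.039). Next, down to the red knob (crop about (523,283)) and grip it along the rod axis.

Call:
step_arm(commands=[50, 0, 0, -0.08, 0, 0, 0, 50, 0, 0, -0.15, 0, 0, 0, 50, -0.001, 0, -0.185, 0, 0, 0, 50, -0.001, 0, -0.2, 0, 0, 0, 50, -0.001, 0, -0.2, 0, 0, 0, 10, -0.001, 0, -0.2, 0, 0, 0, 10, -0.001, 0, -0.2, 0, 0, 0, 10, -0.001, 0, -0.2, 0, 0, 0, 10, -0.001, 0, -0.2, 0, 0, 0, 10, -0.001, 0, -0.2, 0, 0, 0], squeeze=30)

```text
clock: 15.4
position: [0.5119, -0.086, 0.025]
ee_rot: [0.72, 0.694, -0.0, -0.0]
ft_force: [-6.1, -0.7, 4.3]
grip_width: 0.255
grasp_force: 29.1
```

Call:
step_arm(commands=[10, 0, 0.001, 0.015, 0, 0, 0, 10, 0, 0.0045, 0.0295, 0, 0, 0, 10, 0, 0.01, 0.0435, 0, 0, 0, 10, 0.001, 0.0175, 0.0565, 0, 0, 0, 10, 0.001, 0.027, 0.068, 0, 0, 0, 10, 0.001, 0.038, 0.078, 0, 0, 0, 10, 0.002, 0.046, 0.084, 0, 0, 0, 10, 0.002, 0.046, 0.084, 0, 0, 0, 10, 0.002, 0.046, 0.084, 0, 0, 0, 10, 0.002, 0.046, 0.084, 0, 0, 0])

```text
clock: 16.65
position: [0.513, -0.0579, 0.0749]
ee_rot: [0.72, 0.694, -0.0, -0.0]
ft_force: [-7.0, -0.3, -1.6]
grip_width: 0.255
grasp_force: 29.6
```

Call:
step_arm(commands=[10, -0.01, 0, 0, 0, 0, 0, 10, -0.02, 0.001, 0, 0, 0, 0, 10, -0.03, 0.001, 0, 0, 0, 0, 10, -0.04, 0.0015, 0, 0, 0, 0, 10, -0.05, 0.002, 0, 0, 0, 0, 10, -0.06, 0.002, 0, 0, 0, 0, 10, -0.067, 0.0025, 0, 0, 0, 0, 10, -0.07, 0.0025, 0, 0, 0, 0, 10, -0.07, 0.0025, 0, 0, 0, 0, 10, -0.07, 0.0025, 0, 0, 0, 0])

```text
clock: 17.9
position: [0.472, -0.0567, 0.0748]
ee_rot: [0.72, 0.694, 0.0, 0.0]
ft_force: [4.0, 1.4, -5.3]
grip_width: 0.256
grasp_force: 29.7
```

```bash
python3 - <<'E'
from h import *
S=camera("side");T=camera("top")
print(get_obs()["position"],get_obs()["ft_force"])
a=cv2.resize(T[95:200,240:380,::-1],(400,300),interpolation=cv2.INTER_CUBIC);b=cv2.resize(S[160:280,220:380,::-1],(400,300),interpolation=cv2.INTER_CUBIC)
cv2.imwrite("pics/c4.png",np.hstack([a,b]))
E
```

```text
[ 0.47190666 -0.05672616  0.07479458] [ 3.54564805  1.56307191 -6.12134969]
```

View pics/c4.png

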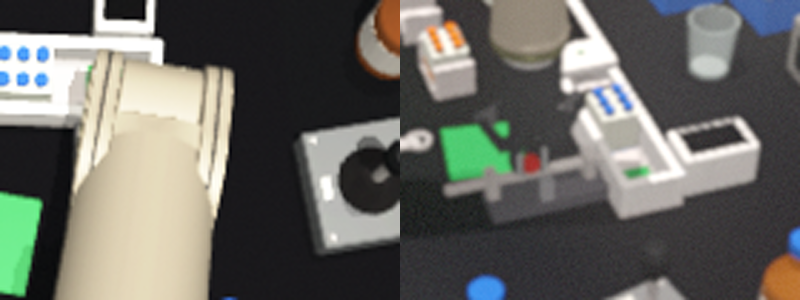

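Handle is lifted and the bolt rod has left the lane (side crop: red knob at (530,162)). The force change of 11 N suggests it's at the stop. I'll tug a little more, then lower the handle along its arc.

Call:
step_arm(commands=[10, -0.003, 0, 0, 0, 0, 0, 10, -0.003, 0, 0, 0, 0, 0, 10, -0.003, -0.008, -0.006, 0, 0, 0, 10, -0.003, -0.019, -0.016, 0, 0, 0, 10, -0.004, -0.0285, -0.0275, 0, 0, 0, 10, -0.004, -0.036, -0.0405, 0, 0, 0, 10, -0.004, -0.0415, -0.0545, 0, 0, 0, 10, -0.004, -0.045, -0.069, 0, 0, 0, 10, -0.004, -0.046, -0.08, 0, 0, 0, 10, -0.004, -0.046, -0.08, 0, 0, 0])

```text
clock: 19.25
position: [0.4701, -0.085, 0.0268]
ee_rot: [0.72, 0.694, 0.0, 0.001]
ft_force: [5.0, -0.1, 4.0]
grip_width: 0.255
grasp_force: 30.4
```

Call:
step_arm(commands=[50, 0, 0, 0, 0, 0, 0, 50, 0, 0, 0, 0, 0, 0, 50, 0, 0, 0, 0, 0, 0, 50, 0, 0, 0.05, 0, 0, 0, 50, 0, 0, 0.12, 0, 0, 0, 60, 0, -0.03, 0.2, 0, 0, 0.01, 60, 0.02, -0.1, 0.28, 0, 0, 0.02, 70, 0.04, -0.19, 0.32, 0, 0, 0.04, 70, 0.07, -0.28, 0.32, 0, 0, 0.064, 70, 0.074, -0.33, 0.32, 0, 0, 0.064])

```text
clock: 20.5
position: [0.5137, -0.2848, 0.2185]
ee_rot: [0.647, 0.763, -0.001, 0.0]
ft_force: [-1.1, 0.3, 0.2]
grip_width: 0.822
grasp_force: 0.0
```

```bash
python3 - <<'E'
from h import *
np.set_printoptions(precision=4,suppress=True)
S=camera("side");T=camera("top")
o=get_obs();print(o["position"],o["ee_rot"],o["grip_width"])
for n,I,r in(("top",T,(270,140,310,200)),("side",S,(225,195,320,260))):
  for b in blobs(I,*RED,roi=r): print(n,b[0],b[1],cast(n,b[0],.04)[0])
a=cv2.resize(T[95:200,240:400,::-1],(457,300),interpolation=cv2.INTER_CUBIC);b=cv2.resize(S[160:310,230:400,::-1],(340,300),interpolation=cv2.INTER_CUBIC)
cv2.imwrite("pics/c5.png",np.hstack([a,b]))
E
```

```text
[ 0.5122 -0.2862  0.2183] [ 0.6487  0.761  -0.0014 -0.    ] 0.8159798794539058
top [291.1852 172.3519] 54 [ 0.4718 -0.0855  0.04  ]
side [274.3684 242.7895] 38 [ 0.4676 -0.0891  0.04  ]
```

View pics/c5.png

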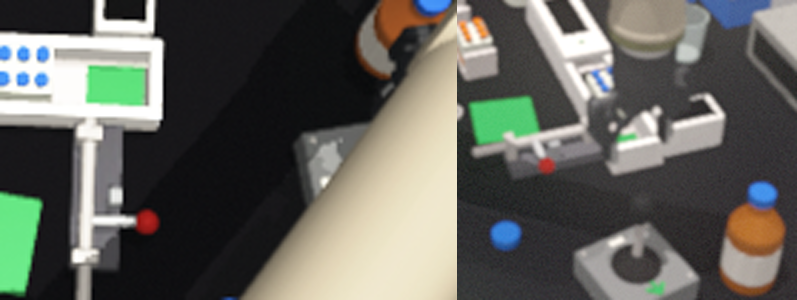

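Bolt is 40 mm out (knob now at (0.472, -0.086)), the station patch is unobstructed and the rack is still in the bay. Now the stick knob at about (0.513, -0.311).

Call:
step_arm(commands=[55, 0.001, -0.02, 0, 0, 0, 0.002, 55, 0.001, -0.042, 0, 0, 0, 0.002, 55, 0.001, -0.042, 0, 0, 0, 0.002, 55, 0.001, -0.042, -0.05, 0, 0, 0.002, 55, 0.001, -0.042, -0.1, 0, 0, 0.002, 55, 0.001, -0.042, -0.13, 0, 0, 0.002, 55, 0.001, -0.042, -0.145, 0, 0, 0.002, 55, 0.001, -0.042, -0.145, 0, 0, 0.002, 55, 0.001, -0.042, -0.145, 0, 0, 0.002, 55, 0.001, -0.042, -0.145, 0, 0, 0.002])

```text
clock: 21.85
position: [0.5146, -0.3077, 0.1325]
ee_rot: [0.644, 0.765, 0.0, 0.001]
ft_force: [-0.5, -0.5, -0.5]
grip_width: 0.641
grasp_force: 0.0
```

Call:
step_arm(commands=[20, 0, 0, 0, 0, 0, 0, 20, 0, 0, 0, 0, 0, 0, 20, 0, 0, 0, 0, 0, 0, 20, 0, 0, 0, 0, 0, 0, 20, 0, 0, 0, 0, 0, 0, 20, 0, 0, 0, 0, 0, 0, 20, 0, 0, 0, 0, 0, 0, 20, 0, 0, 0, 0, 0, 0, 20, 0, 0, 0, 0, 0, 0, 20, 0, 0, 0, 0, 0, 0], squeeze=40)

```text
clock: 23.1
position: [0.5143, -0.3078, 0.1322]
ee_rot: [0.644, 0.765, 0.0, 0.0]
ft_force: [-1.6, -0.3, 5.5]
grip_width: 0.349
grasp_force: 39.4
```

Call:
step_arm(commands=[20, 0.0006, -0.0036, 0, 0, 0, 0, 20, 0.0012, -0.0072, -0.0002, 0, 0, 0, 20, 0.0018, -0.0108, -0.0004, 0, 0, 0, 20, 0.0024, -0.0144, -0.0006, 0, 0, 0, 20, 0.003, -0.018, -0.001, 0, 0, 0, 20, 0.0036, -0.0216, -0.0015, 0, 0, 0, 20, 0.0042, -0.0252, -0.002, 0, 0, 0, 20, 0.0048, -0.0288, -0.0026, 0, 0, 0, 20, 0.0054, -0.0324, -0.0033, 0, 0, 0, 20, 0.006, -0.036, -0.004, 0, 0, 0])

```text
clock: 24.35
position: [0.5184, -0.3277, 0.1299]
ee_rot: [0.644, 0.765, 0.001, -0.001]
ft_force: [-2.8, 7.3, 10.1]
grip_width: 0.348
grasp_force: 40.5
```

Call:
step_arm(commands=[20, 0.0006, -0.0036, -0.0009, 0, 0, 0, 20, 0.0012, -0.0072, -0.0018, 0, 0, 0, 20, 0.0018, -0.0108, -0.0027, 0, 0, 0, 20, 0.0024, -0.0144, -0.0037, 0, 0, 0, 20, 0.003, -0.018, -0.0048, 0, 0, 0, 20, 0.0036, -0.0216, -0.006, 0, 0, 0, 20, 0.0042, -0.0252, -0.0073, 0, 0, 0, 20, 0.0048, -0.0288, -0.0087, 0, 0, 0, 20, 0.0054, -0.0324, -0.0102, 0, 0, 0, 20, 0.0058, -0.035, -0.0113, 0, 0, 0])

```text
clock: 25.6
position: [0.522, -0.3489, 0.1232]
ee_rot: [0.644, 0.765, 0.001, -0.0]
ft_force: [-1.6, 7.2, 11.0]
grip_width: 0.349
grasp_force: 40.8
```

Call:
step_arm(commands=[20, 0.0005, -0.003, -0.0014, 0, 0, 0, 20, 0.001, -0.006, -0.0028, 0, 0, 0, 20, 0.0013, -0.008, -0.0038, 0, 0, 0, 20, 0.0013, -0.008, -0.0038, 0, 0, 0, 20, 0.0013, -0.008, -0.0038, 0, 0, 0, 20, 0.0013, -0.008, -0.0038, 0, 0, 0, 20, 0.0013, -0.008, -0.0038, 0, 0, 0, 20, 0.0013, -0.008, -0.0038, 0, 0, 0, 20, 0.0013, -0.008, -0.0038, 0, 0, 0, 20, 0.0013, -0.008, -0.0038, 0, 0, 0])

```text
clock: 26.85
position: [0.5229, -0.3535, 0.1211]
ee_rot: [0.644, 0.765, 0.001, -0.0]
ft_force: [-2.1, 6.9, 11.6]
grip_width: 0.346
grasp_force: 41.0
```

```bash
python3 - <<'E'
from h import *
np.set_printoptions(precision=4,suppress=True)
S=camera("side");T=camera("top")
for b in blobs(T,*BLUE,roi=(225,95,300,140)): print(b[0],b[1],cast("top",b[0],.074)[0,:2])
for b in blobs(S,*BLUE,roi=(270,170,345,240)): print("s",b[0],b[1],cast("side",b[0],.074)[0,:2])
a=cv2.resize(T[95:200,240:400,::-1],(457,300),interpolation=cv2.INTER_CUBIC);b=cv2.resize(S[160:310,230:400,::-1],(340,300),interpolation=cv2.INTER_CUBIC)
cv2.imwrite("pics/c6.png",np.hstack([a,b]))
E
```

```text
[271.7143 114.5   ] 14 [ 0.6313 -0.029 ]
[278.5 114.5] 16 [ 0.6314 -0.0481]
[285.125  114.6875] 16 [ 0.631  -0.0668]
[248.0182 118.    ] 55 [0.6208 0.0379]
[271.4 123.4] 15 [ 0.6054 -0.0281]
[278.1333 123.5333] 15 [ 0.6051 -0.047 ]
[284.625 123.75 ] 16 [ 0.6045 -0.0653]
[247.4198 127.4198] 81 [0.5934 0.0394]
s [317.8333 213.4167] 12 [ 0.6261 -0.046 ]
s [311.0556 216.7222] 18 [ 0.6002 -0.0532]
```

View pics/c6.png

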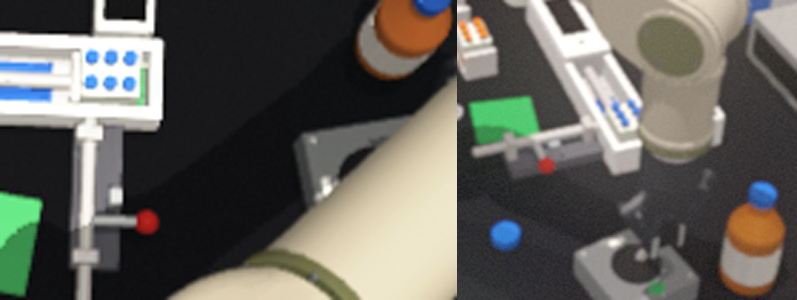

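Rack is at the station end (caps centre on (0.618, -0.0475)), 86.6 mm along the lane as the ram's full stroke predicts. I'll press a little further and hold to be sure of the stop.

Call:
step_arm(commands=[20, 0.0006, -0.004, -0.001, 0, 0, 0, 20, 0.001, -0.008, -0.002, 0, 0, 0, 20, 0.001, -0.008, -0.002, 0, 0, 0, 20, 0.001, -0.008, -0.002, 0, 0, 0, 20, 0.001, -0.008, -0.002, 0, 0, 0, 20, 0.001, -0.008, -0.002, 0, 0, 0, 20, 0.001, -0.008, -0.002, 0, 0, 0, 20, 0.001, -0.008, -0.002, 0, 0, 0, 20, 0.001, -0.008, -0.002, 0, 0, 0, 20, 0.001, -0.008, -0.002, 0, 0, 0])

```text
clock: 28.2
position: [0.5236, -0.3565, 0.1195]
ee_rot: [0.643, 0.765, 0.002, -0.002]
ft_force: [-3.3, 13.2, 13.1]
grip_width: 0.348
grasp_force: 41.4
```

```bash
python3 - <<'E'
from h import *
T=camera("top")
for b in blobs(T,*BLUE,roi=(262,95,300,140)): print(b[0],b[1],cast("top",b[0],.074)[0,:2])
E
```

```text
[273.4 114.4] 15 [ 0.63165275 -0.03374891]
[279.86666667 114.46666667] 15 [ 0.63153864 -0.05200474]
[286.58823529 114.88235294] 17 [ 0.63040748 -0.07097107]
[272.71428571 123.5       ] 14 [ 0.60512064 -0.03175654]
[279.6 123.6] 15 [ 0.60491683 -0.05113348]
[286.5 124. ] 16 [ 0.60384186 -0.07054198]
```

Call:
step_arm(commands=[20, 0.0008, -0.005, -0.002, 0, 0, 0, 20, 0.001, -0.008, -0.003, 0, 0, 0, 20, 0.001, -0.008, -0.003, 0, 0, 0, 20, 0.001, -0.008, -0.003, 0, 0, 0, 20, 0.001, -0.008, -0.003, 0, 0, 0, 20, 0.001, -0.008, -0.003, 0, 0, 0, 20, 0.001, -0.008, -0.003, 0, 0, 0, 20, 0.001, -0.008, -0.003, 0, 0, 0, 20, 0.001, -0.008, -0.003, 0, 0, 0, 20, 0.001, -0.008, -0.003, 0, 0, 0])

```text
clock: 29.5
position: [0.5245, -0.3597, 0.1176]
ee_rot: [0.643, 0.766, 0.003, -0.003]
ft_force: [-5.9, 19.5, 17.1]
grip_width: 0.348
grasp_force: 42.1
```

```bash
python3 - <<'E'
from h import *
T=camera("top")
for b in blobs(T,*BLUE,roi=(262,95,300,140)): print(b[0],b[1],cast("top",b[0],.074)[0,:2])
E
```

```text
[274.71428571 114.5       ] 14 [ 0.63137679 -0.03745869]
[281.625 114.75 ] 16 [ 0.6307323  -0.05696429]
[288.5 115. ] 16 [ 0.63008753 -0.07636428]
[274.5 123.5] 16 [ 0.60514313 -0.03678215]
[281.4 123.6] 15 [ 0.6049395  -0.05619876]
[287.875 123.75 ] 16 [ 0.60458531 -0.07441574]
```

Rack is now 95.5 mm along, centred on the station and against the end stop. I'll hold a little more, then release and rise.

Call:
step_arm(commands=[20, 0, 0, 0, 0, 0, 0, 20, 0, 0, 0, 0, 0, 0, 20, 0, 0, 0, 0, 0, 0, 20, 0, 0, 0, 0, 0, 0, 60, 0, 0, 0, 0, 0, 0, 60, 0, 0, 0, 0, 0, 0, 60, 0, 0, 0, 0, 0, 0, 60, 0, 0, 0, 0, 0, 0, 60, 0, 0, 0.05, 0, 0, 0, 60, 0, 0, 0.1, 0, 0, 0])

```text
clock: 30.8
position: [0.523, -0.3646, 0.1778]
ee_rot: [0.645, 0.765, -0.0, -0.0]
ft_force: [0.1, -0.1, 0.6]
grip_width: 0.697
grasp_force: 0.0
```

Call:
step_arm(commands=[60, -0.02, 0, 0.1, 0, 0, 0, 60, -0.04, 0, 0.16, 0, 0, 0, 60, -0.06, 0, 0.2, 0, 0, 0, 60, -0.1, 0, 0.2, 0, 0, 0, 60, -0.15, 0, 0.2, 0, 0, 0, 60, -0.15, 0, 0.2, 0, 0, 0, 60, -0.15, 0, 0.2, 0, 0, 0, 60, -0.15, 0, 0.2, 0, 0, 0, 60, -0.15, 0, 0.2, 0, 0, 0, 60, -0.15, 0, 0.2, 0, 0, 0])

```text
clock: 32.05
position: [0.4335, -0.3645, 0.2971]
ee_rot: [0.644, 0.765, -0.0, -0.0]
ft_force: [0.0, 0.5, -0.2]
grip_width: 0.703
grasp_force: 0.0
```

```bash
python3 - <<'E'
from h import *
S=camera("side");T=camera("top")
for b in blobs(T,*BLUE,roi=(225,95,300,140)): print(b[0],b[1],cast("top",b[0],.074)[0,:2])
print(get_obs()["position"],get_obs()["clock"])
a=cv2.resize(T[80:220,100:410,::-1],(664,300),interpolation=cv2.INTER_CUBIC);b=cv2.resize(S[130:310,200:400,::-1],(333,300),interpolation=cv2.INTER_CUBIC)
o=np.zeros((600,664,3),np.uint8);o[:300]=a;o[300:,:333]=b
cv2.imwrite("pics/c7.png",o)
E
```

```text
[274.71428571 114.5       ] 14 [ 0.63137679 -0.03745869]
[281.625 114.75 ] 16 [ 0.6307323  -0.05696429]
[288.5 115. ] 16 [ 0.63008753 -0.07636428]
[247.84738956 123.07228916] 249 [0.6060504  0.03824486]
[274.5 123.5] 16 [ 0.60514313 -0.03678215]
[281.4 123.6] 15 [ 0.6049395  -0.05619876]
[287.875 123.75 ] 16 [ 0.60458531 -0.07441574]
[ 0.43335656 -0.3645257   0.2971855 ] 32.15
```

View pics/c7.png

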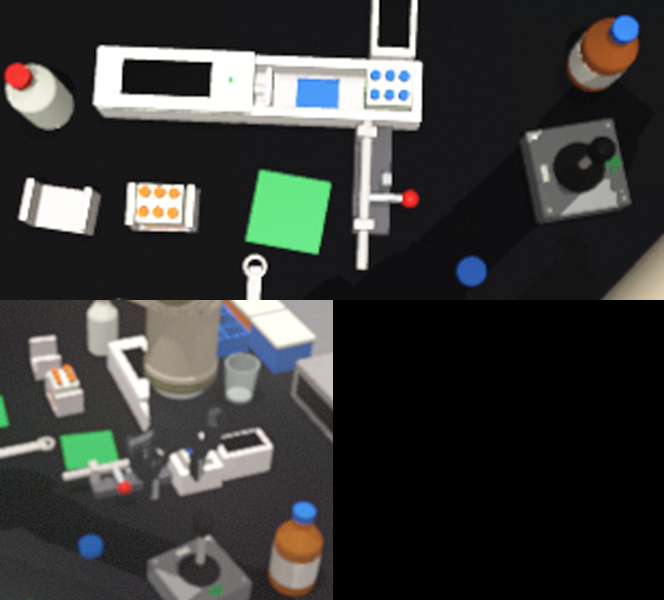

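The rack is in the station (390,85), the ram is back, the bolt is out, the stick is upright, everything else is where it was, and the arm is clear.

```bash
python3 -c "
from workcell import *
print(hand_in())"
```

```text
the job is handed in; nothing more can be done
None
```

The job is done and handed in at about 32 s of the 67 s allowed: the blue-capped rack went via the far mat to the bay, the bolt is fully out, and the ram pushed the rack upright into the station. The stick has sprung back, and the orange rack, bottles and loose cap look undisturbed in the last pictures.

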